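# Throw a finished sample vial into the flap-lid glass-waste bin

### The arm

A 7-joint arm with a two-finger parallel gripper is mounted at the origin on the work surface. World frame = base frame: x ahead of the robot, y to its left, z up, the work surface at z = 0. Lengths are in m, angles in degrees, forces in N, time in s.
With the tool pointing down it reaches from about 0.35 to 0.775 m from the base axis. Payload 3.1 kg.
Tool frame: the origin (TCP) lies between the finger pads; the fingertips stand 11 mm ahead of it and the grasp point (between the pads) lies 8 mm behind it (robot.nose_length is the distance from the TCP to the fingertips, in m); z points along the fingers, y is the line along which they close (so a half turn about z gives the same grasp; the last joint's range is limited). The gripper opens to 85 mm and grips with 20 to 120 N. Pads are 22 mm wide; open, the fingers measure 114 mm over their backs; the gripper's body (76 mm by 85 mm) begins 54 mm behind the grasp point. The pads swing forward as they close: fully open they stand 13 mm farther back than shut.
Start: joints at [-65.644, 17.813, 0.802, 86.603, -0.252, 75.585, -1.558], TCP at [0.247, 0.491, 0.242] pointing down, gripper open.
Joint ranges: [-154.91, 154.91], [-16.99, 109.72], [-72.82, 74.43], [7.12, 147.25], [-82.49, 262.49], [11.32, 116.49], [-174.64, 174.64]. Speed limits (degrees/s): [159.86, 159.86, 180, 180, 180, 180, 180].

### API

Orientations are given as a 3x3 rotation matrix whose columns are the frame's x, y, z axes.
In Python, from station import robot gives the robot as it stands. Calls block until the motion is done:
- robot.move_to(position, orientation): joint-space move of the TCP to a pose.
- robot.move_straight(position, attitude=None, vel=0.15): straight line of the TCP; attitude=None keeps the orientation; vel is the mean speed in m/s.
- robot.move_j(angles): joint-space move.
- robot.move_gripper(opening, grasp_force=None): finger opening in m; grasp_force is the grip in N (None keeps the last); returns when the fingers have stopped.
- robot.sleep(seconds).
- robot.solve_ik(position, orientation): joint angles nearest the present ones, or None.
- robot.read_state(): the state.
- robot.read_camera(name): name is "scene" or "top"; returns (picture, depth): 420x560x3 uint8, red, green, blue; 420x560 float32, m along the optical axis (not along the pixel's ray), 0 where there is no reading.
- robot.calibration(name): a dict with "fx", "fy", "cx", "cy" (pixels), "distortion" ([k1, k2, p1, p2, k3] as OpenCV has them; the pictures are not rectified), "origin" and "orientation" of the camera in the world. Camera axes: x right, y up, looking along -z (the intrinsics and any distortion apply to the point x, -y, -z); pixel columns grow to the right and rows downward; lengths in m; the calibration is good to about 2 mm. A picture is of the moment at which its call begins. calibration takes no time and is no camera call.
A pose or a line that the arm cannot do raises robot.IKError and nothing moves.
- robot.hand_in(): hands the job in; it is judged then, once.
The state is a dict: "clock": time; "joint_pos": joint angles; "qvel": joint speeds; "effort": joint torques, N m; "tool_pos": TCP position; "eef_rot": TCP orientation; "wrist_force": force on the tool from outside, world axes, zero at the start; "torque": the same for the moment, N m; "finger_gap": finger opening in m; "finger_force": force on a finger pad.
Only numpy, scipy, OpenCV 4.12 (cv2) and the standard library are available. Lean on these libraries where they do the work, as an engineer would, in place of code of your own. Each camera call takes 0.05 s, during which the arm holds its last target. There are 200 camera calls.

### The job

The tall amber sample vial on the lab bench is finished with: pick it up and push it right down through the sprung flap in the lid of the glass-waste bin, so that it drops inside and the flap snaps fully shut behind it. Leave the short vial standing where it is.

Things in the scene. Friction and masses are not known exactly. Their poses are not given: they have to be found in the camera images.
- tall_vial_mid (a point): The tall vial: amber glass cylinder, white screw cap (top 14 mm), 30 mm in diameter, 90 mm tall in all, about 60 g, standing loose on the bench at the right. This point is its centre, 45 mm above its underside; z up its axis. It, the short vial and a blue-capped jar (40 mm wide, 60 mm tall) stand in a group at least 80 mm apart; which stands where varies.
- short_vial_mid (a point): The short vial, a bystander: same glass, cap and 30 mm diameter, but only 50 mm tall. This point is its centre, 25 mm above its underside.
- bin_mouth (a point): Centre of the mouth in the bin's lid, level with the lid's top, 180 mm above the bench; z up. The bin is a white box with a grey lid, fixed, 180 mm along this point's x, 200 mm along y; mouth 60 mm along x, 130 mm along y (fingers that enter should close along y). Lid 4 mm thick, empty below to the floor 174 mm down. A steel flap fills the mouth.
- flap (a joint): Flap angle, rad: 0 shut, flush with the lid; 1.5 fully open. Hinged at the mouth's +x edge, its free -x edge swings down. Spring 0.04 Nm shut to 0.08 Nm open: the vial's weight does not open it, 1.5 N does. It can pinch the vial, leaning 15 mm to -x, against the mouth's -x edge until the vial's top is some 10 mm below the lid: carry it that deep before letting go, or push it down from on top.
Mind the look-alikes: they are no part of the job. What is shaped like the part that bears short_vial_mid but turquoise is not meant.

How it is judged:
By the outcome, as a careful person would: the job done as asked, in the order asked, and still so for the second after the job is handed in, with the robot touching nothing.
It also fails if it takes over 40 s, if anything falls off the work surface, if the arm or the gripper's body presses on something with over 40 N, if the wrist force passes 120 N, or if a joint passes its speed limit or range.

## Working session

There is one attempt and no reset: what is moved stays moved. The work goes in short steps, each a Python script; the robot and the scene stay as the last script left them, time stands still between calls to the robot, and variables do not carry over. Pictures are saved under pics/ and viewed, at most 10 in all, crops included, and the job is handed in when it is done.

```bash
mkdir -p pics; ls
python3 - <<'E'
from station import robot
import cv2,numpy as np
for n in("scene","top"):
    p,d=robot.read_camera(n); cv2.imwrite(f"pics/{n}0.png",p[...,::-1]); np.savez(f"{n}0.npz",p=p,d=d)
    print(n,robot.calibration(n), (d==0).mean())
print(robot.read_state()["clock"])
E
```

```text
pics
scene {'fx': 512.576067774571, 'fy': 512.576067774571, 'cx': 284.29993235096106, 'cy': 213.05346239412242, 'distortion': array([0.05418068, 0.        , 0.        , 0.        , 0.        ]), 'origin': array([0.9958934 , 0.40972451, 0.7151018 ]), 'orientation': array([[-0.76316152, -0.40744937,  0.50156706],
       [ 0.64581191, -0.50806084,  0.56991329],
       [ 0.02261577,  0.75885387,  0.65086814]])} 0.004119897959183673
top {'fx': 494.35732023328643, 'fy': 494.35732023328643, 'cx': 278.0162145767891, 'cy': 216.42010360714164, 'distortion': array([0.01391144, 0.        , 0.        , 0.        , 0.        ]), 'origin': array([ 0.32678791, -0.10380175,  1.24393079]), 'orientation': array([[-0.00581574,  0.98367181, -0.17987758],
       [-0.99949666, -0.01132806, -0.02963286],
       [-0.03118667,  0.17961471,  0.98324257]])} 0.004005102040816327
0.1
```

View pics/scene0.png

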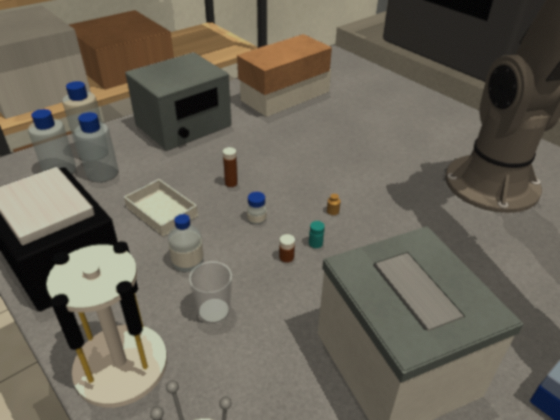

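View pics/top0.png

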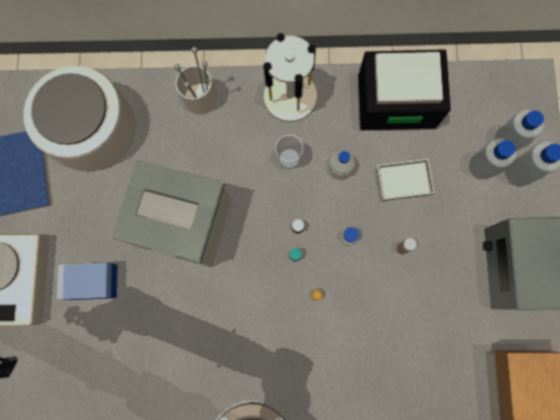

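The scene view shows the tall vial at (230,167), the jar at (257,207), the short vial at (287,248), the turquoise decoy at (317,235), and the bin lid at about (418,290). The top view has them at (410,244), (350,235), (298,226), (296,255) and (168,210). Next I'll measure positions and zoom in on the lid to find the hinge side.

```bash
cat > h.py <<'E'
import cv2,numpy as np
from station import robot
def ray(n,uv):
    c=robot.calibration(n);K=np.array([[c["fx"],0,c["cx"]],[0,c["fy"],c["cy"]],[0,0,1]])
    q=cv2.undistortPoints(np.array(uv,float).reshape(-1,1,2),K,c["distortion"])[:,0]
    return c["origin"],np.c_[q[:,0],-q[:,1],-np.ones(len(q))]@c["orientation"].T
def onplane(n,uv,z):
    o,r=ray(n,uv); return o+r*((z-o[2])/r[:,2])[:,None]
def cap(n,p,roi,z):
    """white-cap centroid inside roi (x0,y0,x1,y1) cast on plane z"""
    x0,y0,x1,y1=roi; s=cv2.cvtColor(p,cv2.COLOR_RGB2HSV)[y0:y1,x0:x1]
    m=((s[...,1]<70)&(s[...,2]>150)).astype(np.uint8)
    k,_,st,ce=cv2.connectedComponentsWithStats(m); i=1+np.argmax(st[1:,4])
    uv=ce[i]+[x0,y0]; return uv,st[i],onplane(n,[uv],z)[0]
E
python3 - <<'E'
from h import *
P={n:np.load(f"{n}0.npz") for n in("scene","top")}
for nm,n,roi,z in(("tall","top",(395,228,425,262),.09),("tall","scene",(215,140,245,175),.083),("short","top",(285,213,312,240),.05),("short","scene",(272,230,302,255),.043)):
    print(nm,n,*cap(n,P[n]["p"],roi,z))
for n,roi in(("top",(95,145,245,280)),("scene",(300,220,530,420))):
    p=P[n]["p"];d=P[n]["d"];x0,y0,x1,y1=roi
    v,u=np.mgrid[y0:y1,x0:x1]; o,r=ray(n,np.c_[u.ravel(),v.ravel()]); X=o+r*d[y0:y1,x0:x1].reshape(-1,1)
    m=(abs(X[:,2]-.18)<.012).reshape(v.shape).astype(np.uint8)
    m=cv2.morphologyEx(m,cv2.MORPH_OPEN,np.ones((3,3)))
    k,l,st,ce=cv2.connectedComponentsWithStats(m); i=1+np.argmax(st[1:,4])
    uv=np.argwhere(l==i)[:,::-1]+[x0,y0]
    W=onplane(n,uv,.18)[:,:2]
    R=cv2.minAreaRect((W*1000).astype(np.float32)); print(n,"lid",R, np.median(X[(l==i).ravel(),2]))
    # flap: brighter / warmer region inside the lid
    L=cv2.cvtColor(p,cv2.COLOR_RGB2LAB)[uv[:,1],uv[:,0]].astype(int)
    t,_=cv2.threshold(L[:,0].astype(np.uint8),0,255,cv2.THRESH_OTSU)
    m=np.zeros(p.shape[:2],np.uint8); b=uv[L[:,0]>t]; m[b[:,1],b[:,0]]=1
    m=cv2.morphologyEx(m,cv2.MORPH_OPEN,np.ones((3,3)))
    k,l,st,ce=cv2.connectedComponentsWithStats(m); i=1+np.argmax(st[1:,4])
    f=np.argwhere(l==i)[:,::-1]; W=onplane(n,f,.18)[:,:2]
    print(n,"flap",cv2.minAreaRect((W*1000).astype(np.float32)),W.mean(0),t)
a=cv2.resize(P["top"]["p"][155:270,105:235],None,fx=4,fy=4,interpolation=3)[:460]
b=cv2.resize(P["scene"]["p"][235:350,355:485],None,fx=4,fy=4,interpolation=3)
c=np.vstack([a,b])
c=cv2.resize(np.hstack([a,b]),(800,354)); cv2.imwrite("pics/lid.png",c[...,::-1])
E
```

```text
tall top [410.04424779 243.53097345] [ 10  10  11  12 113] [ 0.47017772 -0.37621684  0.09      ]
tall scene [229.04494382 150.53932584] [ 8  7 13  8 89] [ 0.46729942 -0.38062883  0.083     ]
short top [297.59459459 224.37837838] [  7   6  12  12 111] [ 0.52487043 -0.11561271  0.05      ]
short scene [287.03623188 238.93478261] [  8   4  15  11 138] [ 0.52276016 -0.11778318  0.043     ]
top lid ((539.2445678710938, 171.9048614501953), (208.73373413085938, 185.50975036621094), 74.15888977050781) 0.18044544247308547
top flap ((539.024169921875, 173.55816650390625), (124.09139251708984, 54.187599182128906), 74.17488098144531) [0.53873392 0.17273524] 147.0
scene lid ((548.42822265625, 178.66993713378906), (207.67527770996094, 188.9034881591797), 74.17748260498047) 0.1783263214435421
scene flap ((544.7803955078125, 177.12368774414062), (202.8800048828125, 182.9564666748047), 74.09329223632812) [0.5495252  0.18641546] 95.0
```

View pics/lid.png

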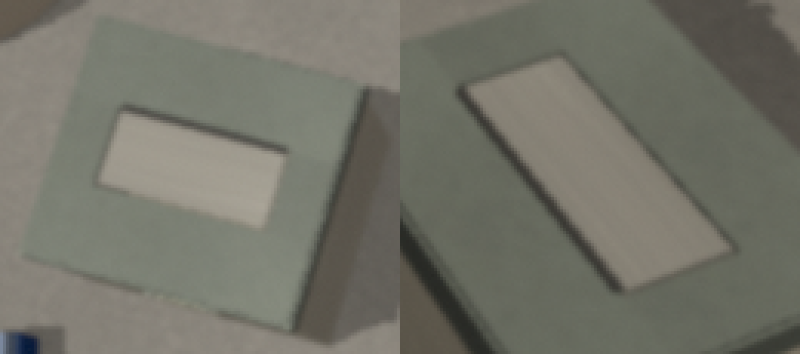

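The dark slit is on the mouth's world +x edge in both views, but whether that's the hinge or the free edge is unclear. A push at the mouth centre works either way. I'll cast the mouth corners from both views, then grasp.

Run:
```python
from h import *
a=onplane("scene",[(374.5,264.2),(409.6,252.2),(464.5,316.2),(426.5,330.2)],.18)
b=onplane("top",[(144.3,188.8),(198.9,203.7),(191.1,229.1),(136.2,215.1)],.18)
for q in(a,b):
    print(q.mean(0), cv2.minAreaRect((q[:,:2]*1000).astype(np.float32)))
y=np.array([np.cos(np.radians(74.15)),np.sin(np.radians(74.15)),0]); z=np.array([0,0,-1.])
for s in(1,-1):
    R=np.c_[np.cross(s*y,z),s*y,z]
    for p in((.469,-.378,.20),(.469,-.378,.058),(.54,.174,.30),(.54,.174,.12)):
        print(s,p,np.round(robot.solve_ik(p,R),0) if robot.solve_ik(p,R) is not None else None)
```

```text
[0.54382213 0.1771015  0.18      ] ((543.8562622070312, 176.63201904296875), (126.20726776123047, 61.02630615234375), 73.07714080810547)
[0.54070649 0.17231523 0.18      ] ((541.310302734375, 172.04576110839844), (127.97191619873047, 61.401145935058594), 75.10807037353516)
1 (0.469, -0.378, 0.2) [  4.  32.  51.  83. -25.  77. 131.]
1 (0.469, -0.378, 0.058) [  8.  40.  45.  93. -31.  61. 136.]
1 (0.54, 0.174, 0.3) [-31.  19.  15.  78.  -5.  84.  59.]
1 (0.54, 0.174, 0.12) [-30.  26.  14.  94.  -7.  61.  60.]
-1 (0.469, -0.378, 0.2) [  5.  32.  50.  83. -25.  76. -49.]
-1 (0.469, -0.378, 0.058) [  8.  40.  45.  93. -31.  61. -44.]
-1 (0.54, 0.174, 0.3) [ -46.   21.   38.   78.  -13.   85. -115.]
-1 (0.54, 0.174, 0.12) [ -46.   29.   37.   95.  -19.   63. -109.]
```

```bash
cat >> h.py <<'E'
_y=-np.array([np.cos(np.radians(74.15)),np.sin(np.radians(74.15)),0]); _z=np.array([0,0,-1.])
R=np.c_[np.cross(_y,_z),_y,_z]
V=np.array([.469,-.3785]); M=np.array([.542,.1745])
def at(p,z): return np.array([*p,z])
def st():
    s=robot.read_state(); print(round(s["clock"],2),s["tool_pos"].round(4),"gap",round(s["finger_gap"],4),"F",np.round(s["finger_force"],1),"W",np.round(s["wrist_force"],1))
E
python3 - <<'E'
from h import *
s=robot.read_state()
robot.move_straight(s["tool_pos"]+[0,0,.10],vel=.2); st()
robot.move_to(at(V,.20),R); st()
robot.move_straight(at(V,.058),vel=.12); st()
robot.move_gripper(.025,35); st()
p,d=robot.read_camera("scene"); cv2.imwrite("pics/grasp.png",p[...,::-1])
E
```

```text
0.74 [0.2471 0.4902 0.3402] gap 0.0854 F 0.0 W [ 0.  -0.3 -0. ]
3.92 [ 0.47   -0.3774  0.1999] gap 0.0854 F 0.0 W [ 0.4 -0.1 -0.3]
5.25 [ 0.4695 -0.3792  0.0589] gap 0.0857 F 0.0 W [-0.5  0.6  0.1]
5.8 [ 0.4692 -0.3784  0.0582] gap 0.0292 F 35.4 W [-0.2  0.9  1.7]
```

View pics/grasp.png

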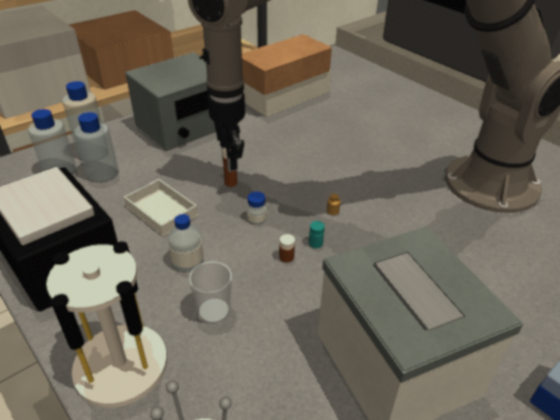

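The vial is held upright between the pads at (230,165), with a 29 mm gap, and the other things stand undisturbed. Next I'll lift it and carry it over the mouth.

Run:
```python
from h import *
robot.move_straight(at(V,.30),vel=.15); st()
robot.move_to(at(M,.30),R); st()
robot.move_straight(at(M,.25),vel=.1); robot.sleep(.3); st()
for n in("scene","top"):
    p,d=robot.read_camera(n); cv2.imwrite(f"pics/over_{n}.png",p[...,::-1])
a=cv2.imread("pics/over_scene.png")[120:400,300:560];b=cv2.imread("pics/over_top.png")[80:360,60:320]
cv2.imwrite("pics/over.png",cv2.resize(np.hstack([a,b]),(800,431)))
```

```text
7.62 [ 0.4688 -0.3781  0.299 ] gap 0.0292 F 35.4 W [ 0.1 -1.  -0.4]
9.62 [0.5425 0.1726 0.3002] gap 0.0293 F 35.4 W [ 0.6  0.2 -0.3]
10.57 [0.5423 0.1745 0.2506] gap 0.0291 F 35.4 W [ 0.4 -0.6 -0.9]
```

View pics/over.png

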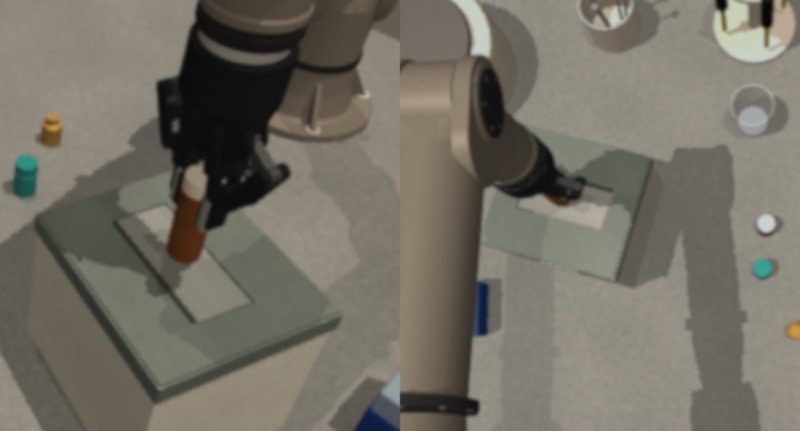

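The vial's underside at crop (183,258) sits just above the mouth centre at about (185,262). I'll push it down in steps, watching the force.

Run:
```python
from h import *
for z in(.232,.222,.20,.17,.145,.127):
    robot.move_straight(at(M,z),vel=.06); robot.sleep(.15); st()
    w=robot.read_state()["wrist_force"]
    if np.linalg.norm(w)>15: print("stop"); break
p,d=robot.read_camera("scene"); cv2.imwrite("pics/in.png",cv2.resize(p[120:400,300:560,::-1],(557,600)))
```

```text
11.28 [0.5415 0.1746 0.232 ] gap 0.0288 F 35.6 W [-1.4  1.2  1.1]
11.74 [0.5411 0.1747 0.2215] gap 0.0291 F 35.3 W [-2.7 -0.2 -0.2]
12.41 [0.5418 0.1745 0.1999] gap 0.0292 F 35.3 W [-2.3  0.5 -1.4]
13.21 [0.542  0.1744 0.1701] gap 0.0289 F 35.3 W [-1.2  1.  -1.8]
13.93 [0.542  0.1744 0.145 ] gap 0.0294 F 35.3 W [-1.9  1.1 -0.9]
14.53 [0.5419 0.1744 0.1269] gap 0.029 F 35.3 W [ 0.   0.2 -0.5]
```

View pics/in.png

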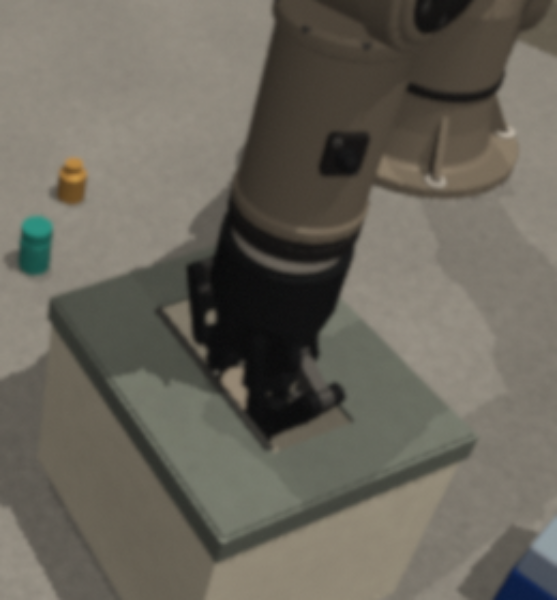

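The vial and fingers are inside the mouth with forces under 3 N. The flap pushes toward -x, so the hinge is on the +x edge. Releasing now, then withdrawing.

Run:
```python
from h import *
robot.move_gripper(.06); robot.sleep(.4); st()
robot.move_straight(at(M,.25),vel=.1); st()
robot.move_straight(at(M,.34),vel=.2); st()
robot.move_to(at((.25,.45),.34),R); robot.sleep(.3); st()
for n in("scene","top"):
    p,d=robot.read_camera(n); cv2.imwrite(f"pics/end_{n}.png",p[...,::-1])
    o,r=ray(n,[(168,209) if n=="top" else (418,290)]); 
    u,v=(168,209) if n=="top" else (418,290); print(n,(o+r*d[v,u]).round(3))
a=cv2.imread("pics/end_scene.png")[130:400,200:530];b=cv2.imread("pics/end_top.png")[130:400,60:430]
cv2.imwrite("pics/end.png",cv2.resize(np.hstack([a,b]),(800,309)))
```

```text
15.38 [0.5422 0.1746 0.1271] gap 0.0603 F 0.5 W [-0.1  0.1  0.8]
16.76 [0.5416 0.1745 0.2492] gap 0.0604 F 0.0 W [-0.7 -0.8 -0.7]
17.36 [0.5416 0.1745 0.3389] gap 0.0604 F 0.0 W [ 0.1  0.  -0.4]
19.15 [0.2508 0.4496 0.3401] gap 0.0598 F 0.0 W [ 0.2  1.  -0.3]
scene [[0.544 0.179 0.179]]
top [[0.541 0.172 0.179]]
```

View pics/end.png

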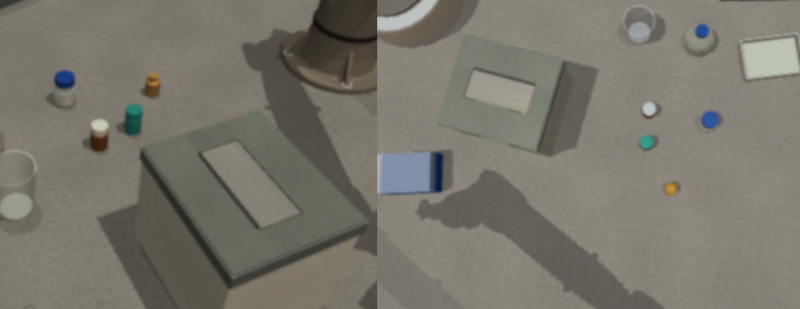

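The flap looks shut and level, nothing sticks out, and the short vial is where it was. I'll check the flap depth against the first picture before handing in.

Run:
```python
from h import *
d0=np.load("scene0.npz")["d"]; p,d=robot.read_camera("scene")
poly=np.array([(378,265),(408,254),(459,315),(428,326)]); m=np.zeros(d.shape,np.uint8); cv2.fillConvexPoly(m,poly,1)
e=cv2.medianBlur(d-d0,5)[m>0]; print(np.percentile(e,[2,50,98]).round(4))
print(cap("scene",p,(272,230,302,255),.043)[2], robot.read_state()["clock"])
if abs(np.percentile(e,[2,98])).max()<.006: robot.hand_in(); print("handed in")
```

```text
[-0.001  -0.0001  0.0007]
[ 0.522781   -0.11767237  0.043     ] 19.3
the job is handed in; nothing more can be done
handed in
```

I pushed the tall amber vial through the flap and dropped it in the glass-waste bin; the flap is back flush with the lid (within 1 mm of its first depth picture), the short vial has not moved, and the job was handed in at 19.3 s.

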